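# Unlock the steel chest and take out the sanding block

### The arm

A 7-joint arm with a two-finger parallel gripper is mounted at the origin on the work surface. World frame = base frame: x ahead of the robot, y to its left, z up, the work surface at z = 0. Lengths are in m, angles in rad, forces in N, time in s.
With the tool pointing down it reaches from about 0.425 to 0.95 m from the base axis. Payload 4.7 kg.
Tool frame: the origin (TCP) lies on the centre line of the jaws, within the pads' length; the fingertips stand 22 mm ahead of it and the grasp point (between the pads) lies 3 mm ahead of it; z points along the fingers, y is the direction in which the jaws open and shut (so a half turn about z gives the same grasp; the last joint's range is limited). The gripper opens to 85 mm and grips with 20 to 120 N. Pads are 22 mm wide; open, the fingers measure 114 mm over their backs; the gripper's body (76 mm by 85 mm) begins 54 mm behind the grasp point. The pads swing forward as they close: fully open they stand 13 mm farther back than shut.
Start: joints at [1.305, 0.469, -0.049, 1.532, 0.024, 1.141, -0.082], TCP at [0.158, -0.656, 0.253] pointing down, gripper open.
Joint ranges: [-2.59, 2.59], [-0.33, 1.99], [-1.39, 1.29], [0.1, 2.45], [-1.04, 4.18], [0.21, 1.99], [-2.66, 2.66]. Speed limits (rad/s): [2.57, 2.57, 3.14, 3.14, 3.14, 3.14, 3.14].

### API

Orientations are given as a unit quaternion [x, y, z, w].
In Python, from bench import status, viewer, env, models gives the robot as it stands.
- The arm moves only by the tool apply_moves, never from a script. Its argument "targets" is a list of rows, each a list of 3 entries, a list of its own where there are three numbers: the gripper command: -1 is shut, 1 is fully open, values between are in proportion, then the shift along the tool's x, y, z in units of 25 mm (1.0 is 25 mm), then the turn, a rotation vector about the tool's x, y, z in units of 6 degrees (1.0 is 6 degrees). A call has 1 to 10 rows; each row shifts and turns the commanded pose from where the row before left it, along the tool's axes as they then stand; what a row does not reach is not made up. A row lasts 1/8 s, in which the tool goes at most 62.5 mm and 10.7 degrees, less where a joint would pass 70% of its speed; a pose out of reach is approached as far as the arm can. A call is refused whole if a number of a shift passes 1 or a number of a turn 1, either way. A call with a gripper value outside its range is refused whole. The fingers move at their own pace and stop on an object; "grip_force" is the grip in N (left out, the last holds). Time passes only in rows, so rows that do not move let the fingers close. It gives the time, the measured TCP pose, the force and the opening at its end, in the units of the state.
- status.get_state(): the state, without advancing time (a new reading comes with each control period).
- viewer.get_image(name): name is "scene" or "top" or "wrist"; returns a dict with "image" (480x640x3 uint8, red, green, blue), "K" (3x3 intrinsics, pixels), "dist_coeffs" ([k1, k2, p1, p2, k3] as OpenCV has them; the pictures are not rectified), "view" (4x4, takes a point from world to camera coordinates). Camera axes: x right, y up, looking along -z (the intrinsics and any distortion apply to the point x, -y, -z); pixel columns grow to the right and rows downward; lengths in m; the calibration is good to about 2 mm. A picture is of the moment at which its call begins. There is no depth.
- env.finish_job(): hands the job in, once; it reports no verdict.
Trained networks look in a picture, given as the dict that the camera call returned (one of the last four; its "shot" number tells which), for a name from the list of things; names that differ only in an ending like _2 or _b are one class to them, and where a whole thing is asked for, a point or a joint stands for the part that bears it (a point fixed in the world has none). Each returns a list of dicts, best first, with "confidence" (0 to 1); they miss things now and then, are a little off and sometimes report something else, mostly with a low value. They report only what shows in the picture. A call takes as long as a camera call.
- models.search_frame(picture, label): "centre" ([column, row] in pixels, amid what is visible of it).
- models.silhouettes(picture, label): "region" (480x640 bool, what is visible of it) and "centre" ([column, row] in pixels, amid what is visible of it).
The state is a dict: "t": time; "q": joint angles; "joint_vel": joint speeds; "tau": joint torques, N m; "tool_pos": TCP position; "orientation": TCP orientation; "contact_force": force on the tool from outside, world axes, zero at the start; "moment": the same for the moment, N m; "width": opening from 0.0 (shut) to 1.0 (fully open).
Only numpy, scipy, OpenCV 4.12 (cv2) and the standard library are available. Lean on these libraries where they do the work, as an engineer would, in place of code of your own. Each camera call takes 0.05 s, during which the arm holds its last target.

### The job

The hand sanding block is wanted, and it is shut in the steel chest: throw the fork catch right over so that it stays clear of the bolt's handle, draw the bolt fully back, and swing the lid up until it stands open, upright or a little beyond. Then lift the sanding block out and lay it, not drop it, flat inside the shallow metal tray with its cork face down. Leave everything else on the bench and in the chest where it is.

Things in the scene. Friction and masses are not known exactly. Their poses are not given: they have to be found in the camera images.
- chest: Grey steel chest, fixed, outside 200 (x) x 300 (y) x 80 mm high without its lid, walls and floor 6 mm; origin at the centre of its underside, z up, -x its front (towards the robot), lid hinge along the +x rim. The lid is a flat 12 mm plate, its top 92 mm above the bench when shut. On the lid's front half: towards +y the bolt and its fork catch, towards -y the handle.
- strike (a point): Middle of the top of the strike, a steel eye (10 mm in chest x, 32 mm in y) that stands up from the chest's front wall to 30 mm above the lid and takes the bolt's nose. Two guide straps over the bolt's rod, 27 mm across, reach 24 mm above the lid, 28 mm in front of and 58 mm behind the pin as found.
- fork (a joint): Angle of the fork catch about its hinge, which runs along the chest's x axis: 0 lying shut over the bolt, 1.57 upright, 2.8 thrown over to its stop on the +y side. Loose hinge: below 1.57 it falls shut, beyond it falls open. Shut, its tine behind the bolt's pin stops the bolt from being drawn.
- fork_tip (a point): Midway between the free ends of the fork's two tines, 66 mm from the hinge line, at mid-thickness, 24 mm above the lid when shut. The fork is dark flat steel, 43 mm wide over both tines (along chest x), tines 10 mm wide, 5 mm thick, tips turned up by 14 mm. It can be pinched across the 43 mm near the tips and then turns between the fingers.
- fork_hinge (a point): Centre of the fork's hinge line, 24 mm above the lid, 66 mm towards the chest's +y from fork_tip when shut.
- bolt (a joint): Travel of the bolt: 0 fully home in the strike, 0.040 m fully drawn, towards the chest's +x (away from its front). Stiff sliding, about 2 N; it stays where it is left. It clears the strike beyond about 0.022 m; until then it holds the lid shut.
- bolt_pin (a point): Grip point on the bolt's upright pin handle, a plain steel pin 16 mm in diameter whose top is 56 mm above the lid; this point is 42 mm above the lid, on the pin's axis. The shut fork's tines lie in front of and behind the pin, 22 to 27 mm above the lid.
- lid (a joint): Lid angle: 0 shut, 1.57 upright, 1.75 at its stop. Friction hinge: it stays at any angle; it takes about 9 N at the handle to lift. It turns about the chest's y axis, the front edge going up and over to +x.
- lid_handle (a point): Middle of the lid's bar handle: round steel bar 12 mm in diameter, 100 mm long along the chest's y, on a post at each end; the bar's axis is 38 mm above the lid's top, 28 mm behind its front edge. Measured from the hinge line it is 178 mm towards the front and 50 mm up when the lid is shut; it turns with the lid. The bar can turn between the fingers.
- lid_hinge (a point): Middle of the lid's hinge line, at the top of the chest's back wall, 80 mm above the bench; the hinge runs along the chest's y.
- sander_mid (a point): Centre of the hand sanding block (half-way up): a base 150 (x) x 80 (y) x 18 mm, cork below and wood above, with a bar grip of brown wood along x on two posts; 60 mm high in all, 0.2 to 0.4 kg. Its z axis points up from the cork face. It lies in the chest, long side roughly front to back, in either the left or the right half.
- sander_grip (a point): Centre of the sanding block's grip bar, 50 mm above its cork face: 124 mm long along the block's x, 28 mm wide, 20 mm high.
- tray: Shallow aluminium tray, fixed to the bench, outside 214 (x) x 150 (y) x 24 mm high, walls and floor 4 mm, inside 206 x 142 mm; origin at the centre of its underside. It stands to one side of the chest, the stock bin to the other; which is which varies.
- pack_mid (a point): Centre of a flat carton of abrasive sheets, 150 x 86 x 24 mm, lying in the chest beside the sanding block. Leave it.
- stockbin_mid (a point): Middle (45 mm up) of a full red stock bin with a cut-away front, 190 x 130 x 95 mm high, on the other side of the chest from the tray. Leave it.
- spray_mid (a point): Middle of a white bottle, 56 mm in diameter, 165 mm high, standing behind the chest. Leave it.
- greasecan_mid (a point): Middle of a can, 68 mm in diameter, 75 mm high, standing behind and to the left of the chest. Leave it.
- hammer_grip (a point): Handle of a hammer lying behind and to the right of the chest. Leave it.
- driver_grip (a point): Handle of a screwdriver lying to the left of the chest, behind the tray or bin there. Leave it.
- oil_mid (a point): Middle of a grey bottle, 52 mm in diameter, 190 mm high, standing close to the right-hand (-y) side of the chest, towards its back. Leave it.

How it is judged:
By the outcome, as a careful person would: the job done as asked, in the order asked, and still so for the second after the job is handed in, with the robot touching nothing.
It also fails if it takes over 72 s, if anything falls off the work surface, if the arm or the gripper's body presses on something with over 40 N, if the wrist force passes 120 N, or if a joint passes its speed limit or range.

## Working session

There is one attempt and no reset: what is moved stays moved. The work goes in short steps, Python scripts to look and compute and a tool call to move; the robot and the scene stay as the last step left them, time stands still between calls to the robot, and variables do not carry over. Pictures are saved under pics/ and viewed, and the job is handed in when it is done.

Besides the shell and the picture viewer there is one more tool, called after "Request:" by a JSON object that holds its "op" and its "data". apply_moves: Moves the arm, as the interface text tells. Its arguments: {"type":"object","properties":{"targets":{"type":"array"},"grip_force":{"type":"number"}},"required":["targets"]}

```bash
ls; mkdir -p pics
cat > h.py <<'E'
import numpy as np, cv2
from bench import status, viewer, env, models
from scipy.spatial.transform import Rotation as R
def shot(name,fn=None):
    p=viewer.get_image(name)
    if fn: cv2.imwrite('pics/'+fn+'.png',p['image'][:,:,::-1])
    return p
def ray(p,uv):
    K=np.array(p['K']);d=np.array(p['dist_coeffs']);V=np.array(p['view'])
    n=cv2.undistortPoints(np.array([[uv]],float),K,d)[0,0]
    c=np.array([n[0],-n[1],-1.0]); Rm=V[:3,:3]
    o=-Rm.T@V[:3,3]; return o,Rm.T@c
def atz(p,uv,z):
    o,d=ray(p,uv); return o+d*(z-o[2])/d[2]
def proj(p,X):
    V=np.array(p['view']);c=(V[:3,:3]@np.array(X,float).reshape(-1,3).T).T+V[:3,3]
    c=c*[1,-1,-1]
    return cv2.projectPoints(c,np.zeros(3),np.zeros(3),np.array(p['K']),np.array(p['dist_coeffs']))[0][:,0]
def tri(ps,uvs):
    A=np.zeros((3,3));b=np.zeros(3)
    for p,uv in zip(ps,uvs):
        o,d=ray(p,uv);d=d/np.linalg.norm(d);M=np.eye(3)-np.outer(d,d);A+=M;b+=M@o
    return np.linalg.solve(A,b)
E
python3 - <<'E'
from h import *
s=status.get_state();print(s)
a=shot('scene','s0');b=shot('top','t0');c=shot('wrist','w0')
for p in (a,b): 
    V=np.array(p['view']);print(-V[:3,:3].T@V[:3,3],p['dist_coeffs'])
for n in ['strike','fork','fork_tip','fork_hinge','bolt_pin','lid_handle','lid_hinge','tray','stockbin_mid','oil_mid','chest','spray_mid']:
    ra=models.search_frame(a,n);rb=models.search_frame(b,n)
    print(n,[(np.round(r['centre']),round(r['confidence'],2)) for r in ra[:2]],[(np.round(r['centre']),round(r['confidence'],2)) for r in rb[:2]], tri((a,b),(ra[0]['centre'],rb[0]['centre'])).round(3) if ra and rb else None)
E
```

```text
pics
{'t': 0.0, 'q': array([ 1.30508932,  0.46945352, -0.04862596,  1.53370034,  0.02408136,
        1.14100939, -0.08226643]), 'joint_vel': array([ 9.93599661e-06,  1.75900213e-03, -1.35593173e-04,  1.38403726e-03,
       -1.50090892e-03, -1.01827259e-03,  2.52046750e-04]), 'tau': array([ 2.42927035e-04, -5.10304320e+01, -4.67291800e-02, -2.37707484e+01,
        1.06088936e-02,  7.55223708e-03, -6.82370725e-06]), 'tool_pos': array([ 0.15826014, -0.65561998,  0.25225062]), 'orientation': array([ 9.92992966e-01,  1.18169301e-01, -1.38555856e-04, -9.83186950e-04]), 'contact_force': array([-0.04309812, -0.35014832,  0.07226709]), 'moment': array([0.01300926, 0.01061411, 0.02095901]), 'width': 1.000829049565707}
[ 1.06306135 -0.12924535  0.90566242] [-0.03811857  0.          0.          0.          0.        ]
[ 0.44546345 -0.00736402  1.30795092] [-0.00285972  0.          0.          0.          0.        ]
strike [(array([323., 214.]), 0.61)] [(array([302., 265.]), 0.92), (array([302., 268.]), 0.7)] [0.536 0.046 0.078]
fork [(array([351., 292.]), 0.74)] [(array([266., 285.]), 0.77), (a
[... 289 characters left out ...]
ray([278., 284.]), 0.72), (array([308., 190.]), 0.68)] [0.486 0.114 0.083]
lid_handle [(array([322., 214.]), 0.95)] [(array([304., 270.]), 0.6)] [0.522 0.044 0.061]
lid_hinge [(array([325., 212.]), 0.56), (array([459., 267.]), 0.43)] [(array([300., 268.]), 0.93)] [0.528 0.053 0.073]
tray [(array([127., 248.]), 0.62)] [(array([477., 300.]), 0.9)] [ 0.445 -0.419 -0.001]
stockbin_mid [(array([454., 166.]), 0.94), (array([327., 209.]), 0.6)] [(array([164., 291.]), 0.81)] [0.47  0.415 0.046]
oil_mid [] [(array([388., 265.]), 0.62), (array([267., 280.]), 0.57)] None
chest [] [(array([305., 264.]), 0.96)] None
spray_mid [(array([353., 290.]), 0.55)] [(array([305., 189.]), 0.93)] [0.735 0.044 0.084]
```

View pics/s0.png

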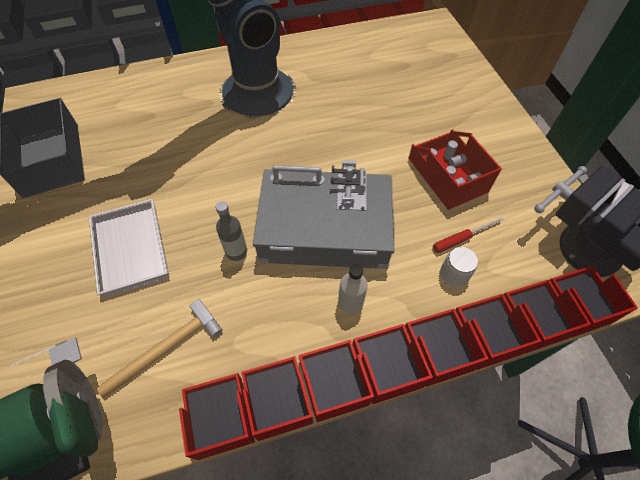

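View pics/t0.png

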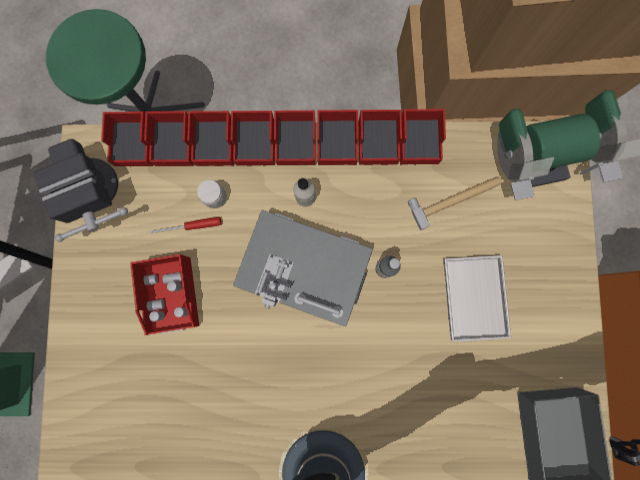

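Run:
```python
import cv2
a=cv2.imread('pics/s0.png')[130:280,240:440];cv2.imwrite('pics/s0z.png',cv2.resize(a,None,fx=4,fy=4,interpolation=cv2.INTER_CUBIC))
a=cv2.imread('pics/t0.png')[200:340,220:400];cv2.imwrite('pics/t0z.png',cv2.resize(a,None,fx=4,fy=4,interpolation=cv2.INTER_CUBIC))
```

```text
(no output)
```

View pics/s0z.png

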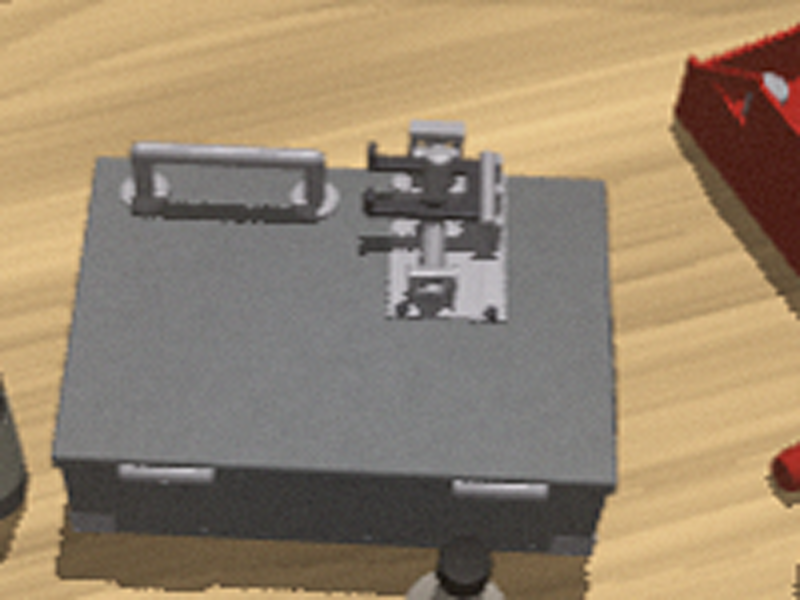

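View pics/t0z.png

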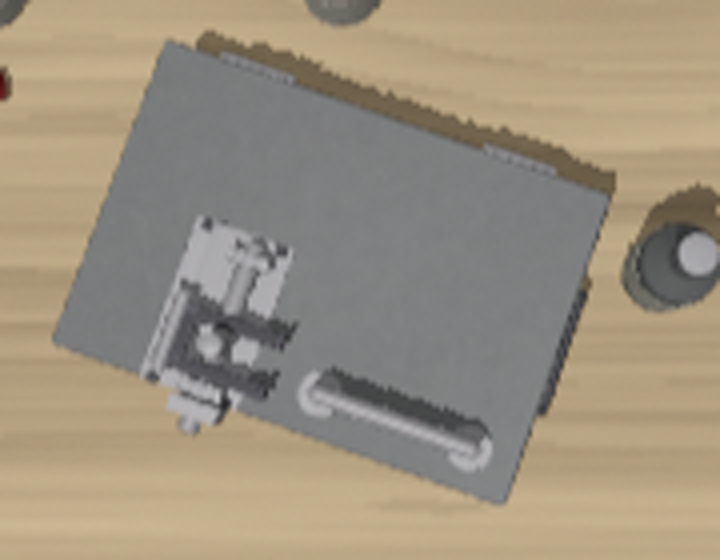

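Run:
```python
from h import *
b=shot('top');a=shot('scene')
T=[(262,210.3),(373,248),(233.3,285.5),(346,326)]
S=[(254,245),(393.5,251),(264.5,169),(391,175)]  # scene: bR? 
P=[atz(b,u,0.092) for u in T]
Q=[atz(a,u,0.092) for u in [(394,251.5),(253.5,245),(391,175.5),(264.3,169.5)]]
print(np.round(P,4));print(np.round(Q,4))
for X in (P,Q):
    X=np.array(X);print([np.linalg.norm(X[i]-X[j]).round(4) for i,j in((0,1),(2,3),(0,2),(1,3))],[np.degrees(np.arctan2(-(X[i]-X[j])[0],(X[i]-X[j])[1])).round(2) for i,j in((0,1),(2,3))],[np.degrees(np.arctan2((X[i]-X[j])[1],(X[i]-X[j])[0])).round(2) for i,j in((0,2),(1,3))],X.mean(0))
# tray corners
print(np.round([atz(b,u,0.024) for u in [(445,256),(502,254),(451,340),(509,338)]],4))
print(np.round([atz(a,u,0.024) for u in [(168,275),(98,298),(155,200),(90,212)]],4))
```

```text
[[ 0.6768  0.1535  0.092 ]
 [ 0.5773 -0.1321  0.092 ]
 [ 0.4829  0.2243  0.092 ]
 [ 0.3809 -0.061   0.092 ]]
[[ 0.6798  0.1568  0.092 ]
 [ 0.5781 -0.1267  0.092 ]
 [ 0.4852  0.2272  0.092 ]
 [ 0.3817 -0.0573  0.092 ]]
[np.float64(0.3025), np.float64(0.303), np.float64(0.2064), np.float64(0.2088)] [np.float64(-19.22), np.float64(-19.67)] [np.float64(-20.04), np.float64(-19.9)] [0.52950021 0.04617365 0.092     ]
[np.float64(0.3013), np.float64(0.3028), np.float64(0.2069), np.float64(0.2083)] [np.float64(-19.72), np.float64(-19.98)] [np.float64(-19.88), np.float64(-19.46)] [0.53118154 0.04999058 0.092     ]
[[ 0.5622 -0.332   0.024 ]
 [ 0.5669 -0.4849  0.024 ]
 [ 0.3405 -0.3396  0.024 ]
 [ 0.3453 -0.4916  0.024 ]]
[[ 0.5584 -0.3268  0.024 ]
 [ 0.5706 -0.481   0.024 ]
 [ 0.3415 -0.3333  0.024 ]
 [ 0.3316 -0.4908  0.024 ]]
```

Request:
{"op": "apply_moves", "data": {"targets": [[1,[1,0,-0.5],[0,0,0]],[1,[1,0,-0.5],[0,0,0]],[1,[1,0,-0.5],[0,0,0]],[1,[1,0,-0.5],[0,0,0]],[1,[1,0,-0.5],[0,0,0]],[1,[1,-0.5,-0.5],[0,0,0]],[1,[1,-1,-0.5],[0,0,0]],[1,[1,-1,-0.5],[0,0,0]],[1,[1,-1,0],[0,0,0]],[1,[1,-1,0],[0,0,0]]]}}

```text
t: 2.7
tool_pos: [0.376, -0.487, 0.3539]
orientation: [0.993, 0.118, 0.0, 0.0]
contact_force: [-0.1, 0.7, 0.4]
width: 1.0
```

Request:
{"op": "apply_moves", "data": {"targets": [[1,[0.4,-1,0],[0,0,0]],[1,[0.4,-1,0],[0,0,0]],[1,[0.4,-1,0],[0,0,0]],[1,[0.4,-1,0],[0,0,0]],[1,[0.4,-1,0],[0,0,0]],[1,[0.4,-1,0],[0,0,0]],[1,[0.4,-1,0],[0,0,0]],[1,[0.4,-1,0],[0,0,0]],[1,[0.4,-1,0],[0,0,0]],[1,[0.4,-1,0],[0,0,0]]]}}

```text
t: 3.95
tool_pos: [0.4139, -0.2206, 0.3537]
orientation: [0.993, 0.118, 0.0, 0.0]
contact_force: [-0.1, -0.7, -0.1]
width: 1.003
```

Request:
{"op": "apply_moves", "data": {"targets": [[1,[0.2,-1,0],[0,0,-1]],[1,[0.2,-1,0],[0,0,-1]],[1,[0.1,-1,0],[0,0,-1]],[1,[0.5,-1,0],[0,0,-1]],[1,[0.5,-1,0],[0,0,-1]],[1,[0.5,-0.5,0],[0,0,-1]],[1,[0.5,0,0],[0,0,-1]],[1,[0.5,0,0],[0,0,-1]],[1,[0.5,0,0],[0,0,-1]],[1,[0,0,0],[0,0,-0.4]]]}}

```text
t: 5.2
tool_pos: [0.4146, -0.0423, 0.3537]
orientation: [0.818, 0.575, 0.0, 0.0]
contact_force: [0.3, -0.7, 0.8]
width: 1.0
```

Run:
```python
from h import *
s=status.get_state();print(s['t'],s['q'].round(2),s['tool_pos'].round(4),R.from_quat(s['orientation']).as_matrix().round(3))
shot('wrist','w1')
```

```text
5.2 [ 0.51 -0.03 -0.49  1.93 -0.01  1.23 -0.32] [ 0.4146 -0.0423  0.3537] [[ 0.339  0.941  0.001]
 [ 0.941 -0.339  0.   ]
 [ 0.     0.001 -1.   ]]
```

View pics/w1.png

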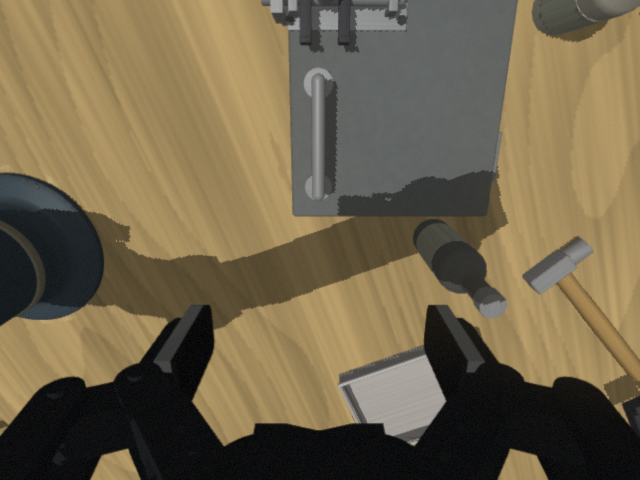

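Request:
{"op": "apply_moves", "data": {"targets": [[1,[1,0,0],[0,0,0]],[1,[1,0,0],[0,0,0]],[1,[0.8,0,0],[0,0,0]],[1,[0,0,0],[0,0,0]],[1,[0,0,0],[0,0,0]]]}}

```text
t: 5.88
tool_pos: [0.438, 0.0213, 0.3533]
orientation: [0.82, 0.573, -0.0, 0.0]
contact_force: [-0.1, -0.8, -0.6]
width: 1.0
```

Run:
```python
from h import *
s=status.get_state();print(s['t'],s['tool_pos'].round(4))
p=shot('wrist','w2')
th=np.radians(-19.75);ex=np.array([np.cos(th),np.sin(th),0]);ey=np.array([-np.sin(th),np.cos(th),0]);C=np.array([0.5303,0.048,0])
for n,z in [('strike',.122),('fork_tip',.116),('fork_hinge',.116),('bolt_pin',.134),('lid_handle',.13)]:
    for r in models.search_frame(p,n)[:2]:
        X=atz(p,r['centre'],z);print(n,np.round(r['centre']),round(r['confidence'],2),X.round(4),((X-C)@ex).round(4),((X-C)@ey).round(4))
V=np.array(p['view']);print(-V[:3,:3].T@V[:3,3],V[:3,:3].round(3))
```

```text
5.875 [0.438  0.0213 0.3533]
strike [395. 127.] 0.93 [0.5258 0.0604 0.122 ] -0.0084 0.0102
fork_tip [326.  56.] 0.63 [0.4864 0.1387 0.116 ] -0.0719 0.0706
fork_hinge [322.  56.] 0.87 [0.4834 0.1398 0.116 ] -0.0752 0.0706
bolt_pin [334.  78.] 0.81 [0.4865 0.1185 0.134 ] -0.065 0.0516
bolt_pin [324.  59.] 0.18 [0.4831 0.1353 0.134 ] -0.0739 0.0662
lid_handle [391. 127.] 0.58 [0.5212 0.0628 0.13  ] -0.0136 0.0109
[0.46538029 0.09937412 0.47420934] [[ 0.939 -0.344  0.001]
 [ 0.326  0.89  -0.318]
 [ 0.109  0.299  0.948]]
```

View pics/w2.png

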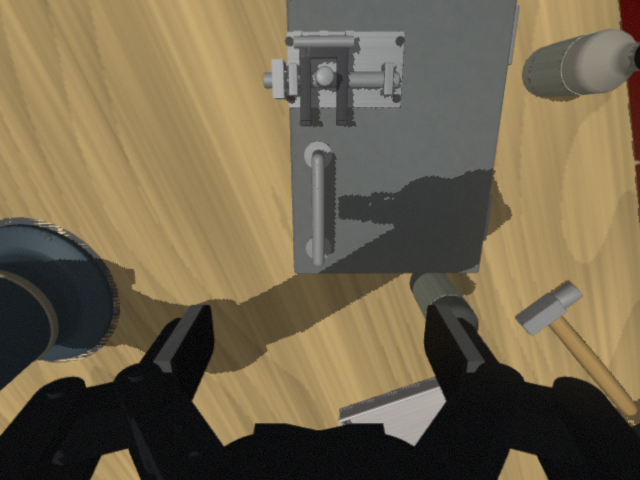

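Run:
```python
import cv2
a=cv2.imread('pics/w2.png')[20:170,250:430];a=cv2.resize(a,None,fx=4.4,fy=4,interpolation=cv2.INTER_CUBIC) if 0 else cv2.resize(a,None,fx=4,fy=4,interpolation=cv2.INTER_CUBIC);cv2.imwrite('pics/w2z.png',a)
```

```text
(no output)
```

View pics/w2z.png

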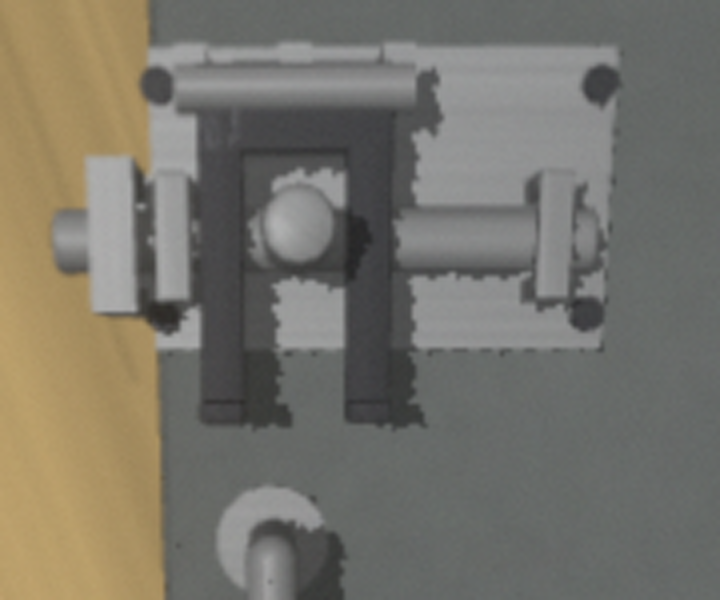

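Run:
```python
from h import *
s=status.get_state();p=shot('wrist')
Rm=R.from_quat(s['orientation']).as_matrix()
th=np.radians(-19.75);ex=np.array([np.cos(th),np.sin(th),0]);ey=np.array([-np.sin(th),np.cos(th),0]);C=np.array([0.5303,0.048,0])
for n,uv,z in [('tip base',(324,120),.117),('tip top',(324,125.5),.13),('hinge',(324,42),.116),('pin',(324.5,76),.148),('h1',(318,154),.130),('h2',(317.5,262),.130),('tineL',(300,110),.118),('tineR',(348,110),.118),('FLcornerlid',(294,272),.092),('lid front near',(287,20),.092),('strike L',(277,79),.122)]:
    X=atz(p,uv,z);print(n,X.round(4),'chest',((X-C)@ex).round(4),((X-C)@ey).round(4),'tool',(Rm.T@(X-s['tool_pos'])).round(4))
```

```text
tip base [0.4671 0.089  0.117 ] chest -0.0734 0.0173 tool [0.0733 0.0041 0.2363]
tip top [0.4654 0.085  0.13  ] chest -0.0736 0.0129 tool [0.0689 0.0039 0.2233]
hinge [0.4892 0.1505 0.116 ] chest -0.0733 0.0826 tool [0.1386 0.0038 0.2373]
pin [0.479  0.1222 0.148 ] chest -0.0734 0.0525 tool [0.1085 0.0039 0.2053]
h1 [0.4517 0.0633 0.13  ] chest -0.0791 -0.0122 tool [ 0.0438 -0.0014  0.2233]
h2 [ 0.4145 -0.0371  0.13  ] chest -0.0803 -0.1192 tool [-0.0632 -0.002   0.2233]
tineL [0.4494 0.1049 0.118 ] chest -0.0953 0.0262 tool [ 0.0821 -0.0179  0.2353]
tineR [0.4907 0.0898 0.118 ] chest -0.0514 0.0259 tool [0.0821 0.026  0.2353]
FLcornerlid [ 0.3797 -0.0545  0.092 ] chest -0.1071 -0.1474 tool [-0.0916 -0.0286  0.2613]
lid front near [0.4652 0.1827 0.092 ] chest -0.1068 0.1047 tool [ 0.1606 -0.0298  0.2613]
strike L [0.4399 0.1361 0.122 ] chest -0.1149 0.0524 tool [ 0.1081 -0.0376  0.2313]
```

Request:
{"op": "apply_moves", "data": {"targets": [[0.6,[1,0.16,0],[0,0,0]],[0.6,[1,0,0],[0,0,0]],[0.6,[0.96,0,1],[0,0,0]],[0.6,[0,0,1],[0,0,0]],[0.6,[0,0,1],[0,0,0]],[0.6,[0,0,1],[0,0,0]],[0.6,[0,0,1],[0,0,0]],[0.6,[0,0,0.5],[0,0,0]],[0.6,[0,0,0.5],[0,0,0]],[0.6,[0,0,0],[0,0,0]]]}}

```text
t: 7.48
tool_pos: [0.4671, 0.0902, 0.2029]
orientation: [0.819, 0.573, -0.0, -0.0]
contact_force: [0.7, 0.8, 0.4]
width: 0.799
```

Run:
```python
from h import *
s=status.get_state();print(s['t'],s['tool_pos'].round(4),s['width'])
p=shot('wrist','w3')
```

```text
7.475 [0.4671 0.0902 0.2029] 0.7991275664436945
```

View pics/w3.png

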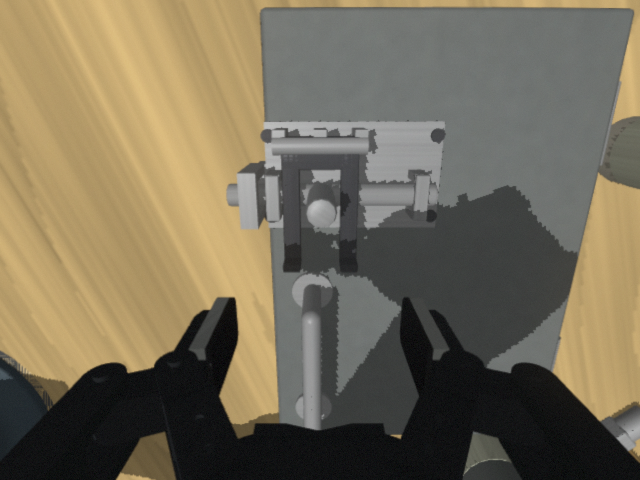

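Run:
```python
from h import *
s=status.get_state();p=shot('wrist')
Rm=R.from_quat(s['orientation']).as_matrix()
for n,uv,z in [('tip base',(320,262),.117),('tip top',(320,270),.13),('hinge',(320,146),.116),('pin',(321,213),.148),('h1',(312,283),.130)]:
    X=atz(p,uv,z);print(n,X.round(4),'tool',(Rm.T@(X-s['tool_pos'])).round(4))
```

```text
tip base [0.4656 0.0855 0.117 ] tool [-0.0053 -0.0001  0.0865]
tip top [0.4657 0.0861 0.13  ] tool [-0.0047 -0.0002  0.0735]
hinge [0.489  0.1501 0.116 ] tool [ 0.0634 -0.0002  0.0875]
pin [0.4793 0.1224 0.148 ] tool [0.034  0.0002 0.0555]
h1 [0.4585 0.0799 0.13  ] tool [-0.0129 -0.0048  0.0735]
```

Request:
{"op": "apply_moves", "data": {"targets": [[0.6,[0,0,1],[0,0,0]],[0.6,[0,0,1],[0,0,0]],[0.6,[0,0,0.7],[0,0,0]],[0.6,[0,0,0.38],[0,0,0]],[0.6,[0,0,0],[0,0,0]],[0,[0,0,0],[0,0,0]],[-0.2,[0,0,0],[0,0,0]],[-0.2,[0,0,0],[0,0,0]],[-0.2,[0,0,0],[0,0,0]]], "grip_force": 30}}

```text
t: 8.7
tool_pos: [0.4679, 0.0905, 0.127]
orientation: [0.819, 0.573, 0.001, 0.0]
contact_force: [-0.5, -0.4, 4.6]
width: 0.493
```

Run:
```python
from h import *
p=shot('wrist','w4')
```

```text
(no output)
```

View pics/w4.png

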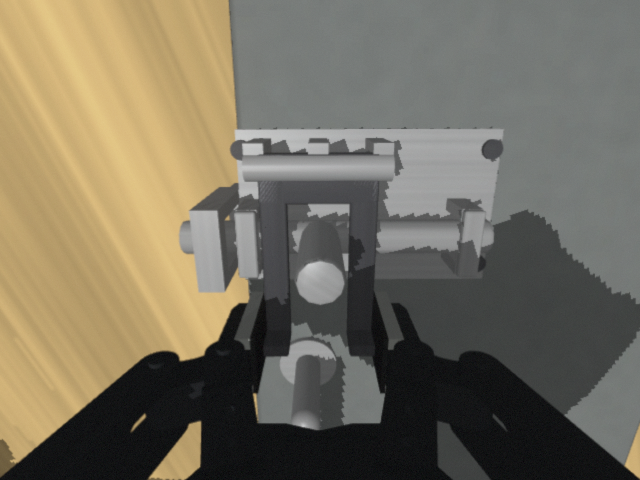

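Request:
{"op": "apply_moves", "data": {"targets": [[-0.2,[0.11,0,-0.74],[0,0,0]],[-0.2,[0.33,0,-0.66],[0,0,0]],[-0.2,[0.51,0,-0.54],[0,0,0]],[-0.2,[0.64,0,-0.35],[0,0,0]],[-0.2,[0.73,0,-0.14],[0,0,0]],[-0.2,[0.75,0,0.06],[0,0,0]],[-0.2,[0.69,0,0.25],[0,0,0]],[-0.2,[0.3,0,0.2],[0,0,0]],[-0.2,[0,0,0],[0,0,0]]]}}

```text
t: 9.88
tool_pos: [0.5036, 0.1896, 0.176]
orientation: [0.819, 0.574, 0.003, -0.001]
contact_force: [1.1, 1.1, 7.9]
width: 0.493
```

Run:
```python
from h import *
p=shot('wrist','w5');p=shot('scene');cv2.imwrite('pics/s5.png',cv2.resize(p['image'][100:280,230:450,::-1],None,fx=3.3,fy=3.3))
```

```text
(no output)
```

View pics/w5.png

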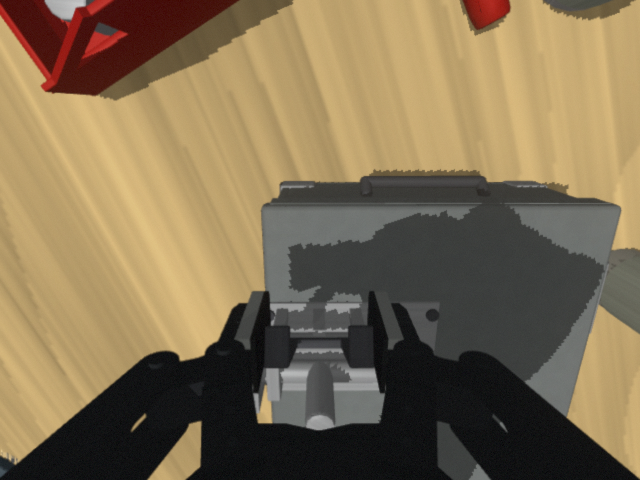

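View pics/s5.png

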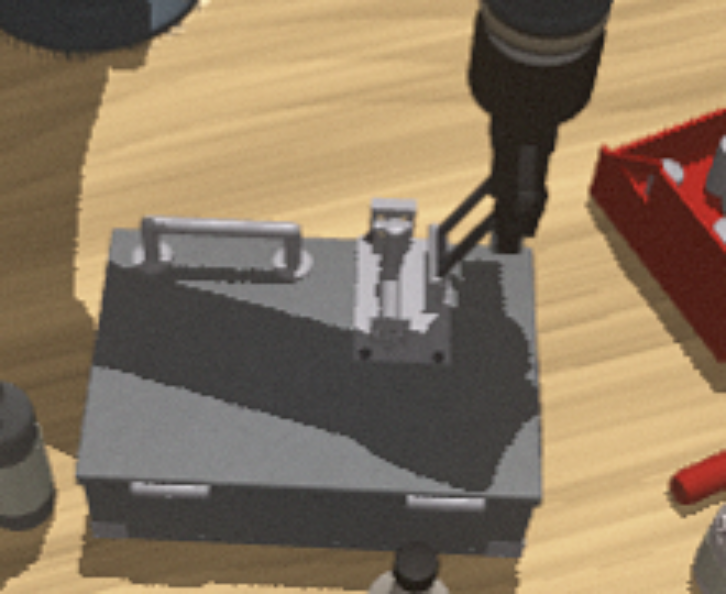

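Request:
{"op": "apply_moves", "data": {"targets": [[-0.2,[0.4,0,0.35],[0,0,0]],[0.3,[0,0,0],[0,0,0]],[0.5,[0,0,0],[0,0,0]],[0.5,[0,0,-0.3],[0,0,0]],[0.5,[0,0,-0.7],[0,0,0]],[0.5,[0,0,-1],[0,0,0]],[0.5,[0,0,-1],[0,0,0]],[0.3,[-1,0,-0.35],[0,0,0]],[0,[-1,0,0],[0,0,0]],[-0.2,[-1,0,0],[0,0,0]]]}}

```text
t: 11.22
tool_pos: [0.4797, 0.1241, 0.2509]
orientation: [0.819, 0.573, 0.001, 0.001]
contact_force: [0.2, -0.5, -0.3]
width: 0.4
```

Request:
{"op": "apply_moves", "data": {"targets": [[-0.2,[-0.26,0,0],[0,0,0]],[-0.2,[0,0,0],[0,0,0]],[-0.2,[0,0,0],[0,0,0]]]}}

```text
t: 11.6
tool_pos: [0.4778, 0.1197, 0.2497]
orientation: [0.819, 0.574, 0.001, -0.0]
contact_force: [0.4, -0.3, -0.1]
width: 0.4
```

Run:
```python
from h import *
s=status.get_state();print(s['t'],s['tool_pos'].round(4),s['width'], (R.from_quat(s['orientation']).as_matrix().T@(np.array([.4792,.1223,.148])-s['tool_pos'])).round(4))
p=shot('wrist','w6');print(proj(p,[.4792,.1223,.148]))
```

```text
11.6 [0.4778 0.1197 0.2497] 0.4003626047863493 [0.0028 0.0003 0.1017]
[[320.62185991 240.97712676]]
```

View pics/w6.png

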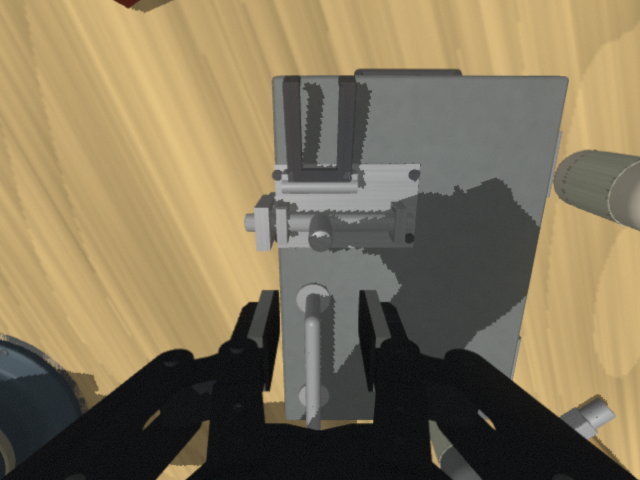

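Request:
{"op": "apply_moves", "data": {"targets": [[-0.2,[0.11,0,1],[0,0,0]],[-0.2,[0,0,1],[0,0,0]],[-0.2,[0,0,1],[0,0,0]],[-0.2,[0,0,0.8],[0,0,0]],[-0.2,[0,0,0.39],[0,0,0]],[-0.2,[0,0,0],[0,0,0]],[-0.9,[0,0,0],[0,0,0]],[-0.9,[0,0,0],[0,0,0]],[-0.9,[0,0,0],[0,0,0]],[-0.9,[0,0,0],[0,0,0]]], "grip_force": 40}}

```text
t: 12.9
tool_pos: [0.4795, 0.1214, 0.1454]
orientation: [0.819, 0.573, 0.001, 0.001]
contact_force: [1.6, -0.1, 3.6]
width: 0.169
```

Request:
{"op": "apply_moves", "data": {"targets": [[-0.9,[0,0.3,0],[0,0,0]],[-0.9,[0,0.4,0],[0,0,0]],[-0.9,[0,0.4,0],[0,0,0]],[-0.9,[0,0.3,0],[0,0,0]],[-0.9,[0,0.15,0],[0,0,0]],[-0.9,[0,0,0],[0,0,0]],[-0.9,[0,0,0],[0,0,0]]]}}

```text
t: 13.78
tool_pos: [0.5156, 0.1084, 0.1454]
orientation: [0.819, 0.573, 0.001, 0.0]
contact_force: [0.3, 0.5, 5.7]
width: 0.17
```

Run:
```python
from h import *
s=status.get_state();print(s['t'],s['tool_pos'].round(4),s['width'],s['contact_force'], (R.from_quat(s['orientation']).as_matrix().T@(np.array([.4792,.1223,.148])-s['tool_pos'])).round(4))
p=shot('wrist','w7')
```

```text
13.775 [0.5156 0.1084 0.1454] 0.17011140941140537 [0.25502826 0.48047595 5.6760156 ] [ 0.0006 -0.0389 -0.0026]
```

View pics/w7.png

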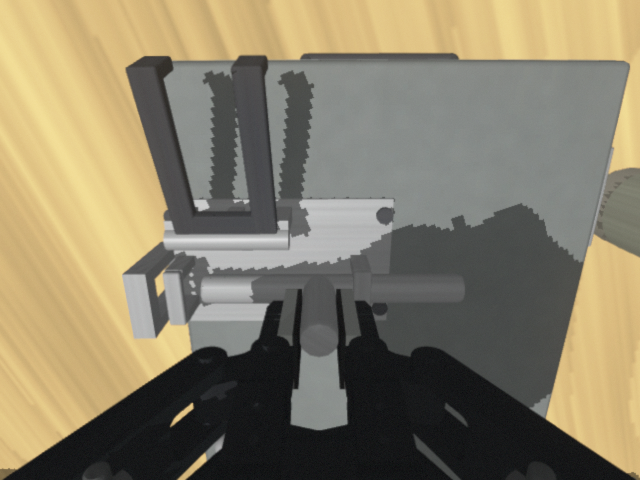

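Request:
{"op": "apply_moves", "data": {"targets": [[-0.9,[0,0.08,0],[0,0,0]],[-0.9,[0,0.06,0],[0,0,0]],[-0.9,[0,0,0],[0,0,0]],[-0.9,[0,0,0],[0,0,0]]]}}

```text
t: 14.32
tool_pos: [0.5173, 0.1078, 0.1454]
orientation: [0.819, 0.574, -0.0, -0.001]
contact_force: [-3.3, 1.7, 8.8]
width: 0.173
```

Request:
{"op": "apply_moves", "data": {"targets": [[-0.2,[0,-0.07,0],[0,0,0]],[-0.2,[0,0,-0.3],[0,0,0]],[-0.2,[0,0,-0.9],[0,0,0]],[0,[0,0,-1],[0,0,0]],[0,[0,0,-1],[0,0,0]],[0,[-1,-0.4,0],[0,0,0]],[0,[-1,-0.4,0],[0,0,0]],[0,[-1,-0.4,0],[0,0,0]],[0,[-1,-0.4,0],[0,0,0]],[0,[-0.72,-0.21,0],[0,0,0]]]}}

```text
t: 15.58
tool_pos: [0.4325, 0.0108, 0.2247]
orientation: [0.82, 0.573, -0.0, 0.0]
contact_force: [-0.5, 0.3, -0.5]
width: 0.497
```

Request:
{"op": "apply_moves", "data": {"targets": [[0,[0,0,0],[0,0,0]],[0,[0,0,0],[0,0,0]]]}}

```text
t: 15.82
tool_pos: [0.4341, 0.0125, 0.2249]
orientation: [0.819, 0.574, 0.0, 0.0]
contact_force: [0.6, 0.9, -0.0]
width: 0.5
```

Run:
```python
from h import *
s=status.get_state();print(s['t'],s['tool_pos'].round(4),s['width'],s['contact_force'], (R.from_quat(s['orientation']).as_matrix().T@(np.array([.4331,.0127,.130])-s['tool_pos'])).round(4))
p=shot('wrist','w8');print(proj(p,[.4331,.0127,.130]))
p=shot('scene');cv2.imwrite('pics/s8.png',cv2.resize(p['image'][100:280,230:450,::-1],None,fx=3.3,fy=3.3))
```

```text
15.825 [0.4341 0.0125 0.2249] 0.4996690249446751 [ 0.61366046  0.92821986 -0.00986591] [-0.0002 -0.0011  0.0949]
[[318.34521035 249.27040418]]
```

View pics/w8.png

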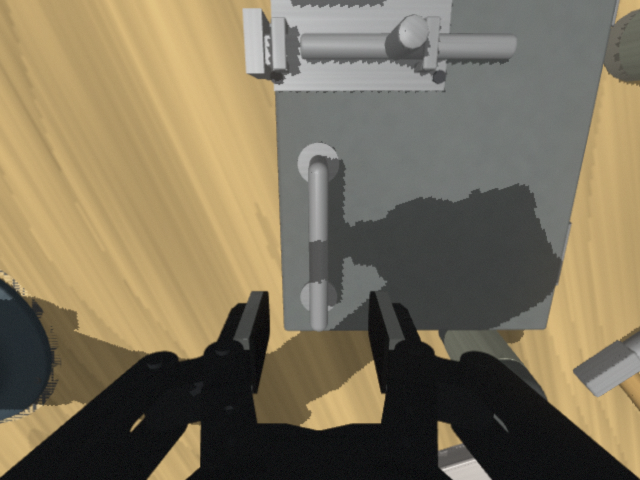

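View pics/s8.png

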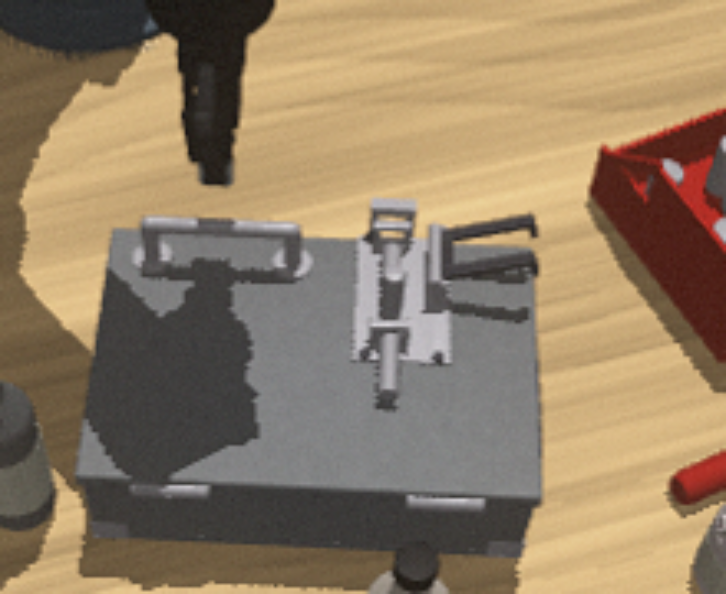

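Request:
{"op": "apply_moves", "data": {"targets": [[0,[0,-0.03,1],[0,0,0]],[0,[0,0,1],[0,0,0]],[0,[0,0,1],[0,0,0]],[0,[0,0,0.65],[0,0,0]],[0,[0,0,0],[0,0,0]],[-1,[0,0,0],[0,0,0]],[-1,[0,0,0],[0,0,0]],[-1,[0,0,0],[0,0,0]],[-1,[0,0,0],[0,0,0]]], "grip_force": 50}}

```text
t: 17.05
tool_pos: [0.4338, 0.0122, 0.1342]
orientation: [0.819, 0.573, 0.001, 0.001]
contact_force: [0.2, 0.4, 7.0]
width: 0.12
```

Run:
```python
from h import *
s=status.get_state();print(s['t'],s['tool_pos'].round(4),s['width'],s['contact_force'])
Rr=np.hypot(7.12,2);f0=np.arctan2(2,7.12)
tilt=0;P=None
for k in range(15):
    th=.12*k
    X=np.array([-Rr*np.cos(f0+th),Rr*np.sin(f0+th)])  # chest x, up
    if k:
        d=X-P; # tool y when tilted by a about +tool x: y=(cos a,-? )
        a=np.radians(6*tilt)
        # untilted: y=(1,0), z=(0,-1); rot carrying up->+x by a: up'=(sin a,cos a); x'=(cos a,-sin a)
        y=np.array([np.cos(a),-np.sin(a)]);z=-np.array([np.sin(a),np.cos(a)])
        print(k,round(th,2),(d@y).round(2),(d@z).round(2)); tilt+=0.5
    P=X
```

```text
17.05 [0.4338 0.0122 0.1342] 0.11959900069752952 [0.24407776 0.44848832 7.0069629 ]
1 0.12 0.29 -0.84
2 0.24 0.35 -0.82
3 0.36 0.4 -0.79
4 0.48 0.45 -0.76
5 0.6 0.5 -0.73
6 0.72 0.55 -0.69
7 0.84 0.6 -0.66
8 0.96 0.64 -0.61
9 1.08 0.68 -0.57
10 1.2 0.72 -0.52
11 1.32 0.75 -0.47
12 1.44 0.78 -0.42
13 1.56 0.81 -0.37
14 1.68 0.83 -0.31
```

Request:
{"op": "apply_moves", "data": {"targets": [[-1,[0,0.29,-0.84],[0.5,0,0]],[-1,[0,0.35,-0.82],[0.5,0,0]],[-1,[0,0.4,-0.79],[0.5,0,0]],[-1,[0,0.45,-0.76],[0.5,0,0]],[-1,[0,0.5,-0.73],[0.5,0,0]],[-1,[0,0.55,-0.69],[0.5,0,0]],[-1,[0,0.6,-0.66],[0.5,0,0]]]}}

```text
t: 17.92
tool_pos: [0.5201, -0.0189, 0.2483]
orientation: [0.804, 0.564, -0.108, -0.154]
contact_force: [-6.2, 4.5, -5.7]
width: 0.122
```

Run:
```python
from h import *
s=status.get_state();print(s['t'],s['tool_pos'].round(4),s['width'],s['contact_force'],s['q'].round(2))
p=shot('scene','s9')
```

```text
17.925 [ 0.5201 -0.0189  0.2483] 0.12195113703365355 [-6.20531246  4.48136672 -5.68829023] [ 0.44  0.47 -0.58  1.67  0.08  1.41 -0.5 ]
```

View pics/s9.png

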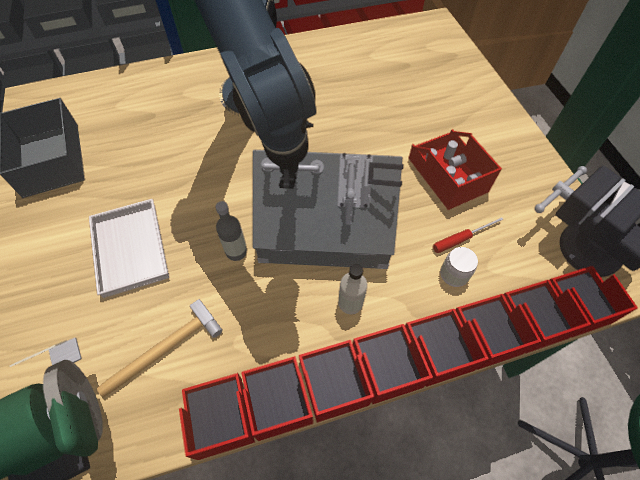

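Request:
{"op": "apply_moves", "data": {"targets": [[-1,[0,0.64,-0.61],[0.5,0,0]],[-1,[0,0.68,-0.57],[0.5,0,0]],[-1,[0,0.72,-0.52],[0.5,0,0]],[-1,[0,0.75,-0.47],[0.5,0,0]],[-1,[0,0.78,-0.42],[0.5,0,0]],[-1,[0,0.81,-0.37],[0.5,0,0]],[-1,[0,0.83,-0.31],[0.5,0,0]],[-1,[0,0,0],[0,0,0]],[-1,[0,0,0],[0,0,0]]]}}

```text
t: 19.1
tool_pos: [0.6676, -0.0718, 0.259]
orientation: [0.766, 0.536, -0.201, -0.292]
contact_force: [11.0, -0.1, 14.9]
width: 0.116
```

Run:
```python
from h import *
s=status.get_state();print(s['t'],s['tool_pos'].round(4),s['width'],s['contact_force'],s['q'].round(2))
p=shot('scene','s10');shot('top','t10');shot('wrist','w10')
p0=np.array([.4338,.0122,.1342])
th=np.radians(-19.75);ex=np.array([np.cos(th),np.sin(th),0])
g=lambda s:s['tool_pos']+R.from_quat(s['orientation']).as_matrix()[:,2]*.003
hx=(g(s)-np.array([.4338,.0122,.1312]))@ex-.178; hz=g(s)[2]-.0805
print(hx,hz, np.pi-np.arctan2(hz,hx)-.274)
```

```text
19.1 [ 0.6676 -0.0718  0.259 ] 0.11580236366052603 [11.02998097 -0.07508001 14.87595905] [ 0.33  0.88 -0.49  1.02  0.06  1.98 -0.47]
0.0684311340102555 0.17624984073573274 1.6671430545883281
```

View pics/s10.png

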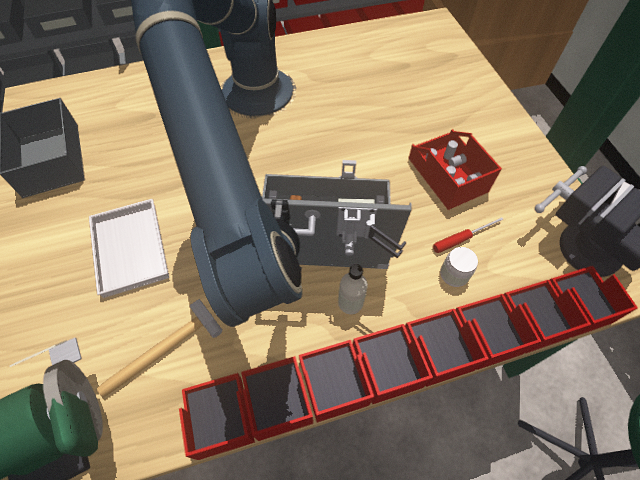

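View pics/t10.png

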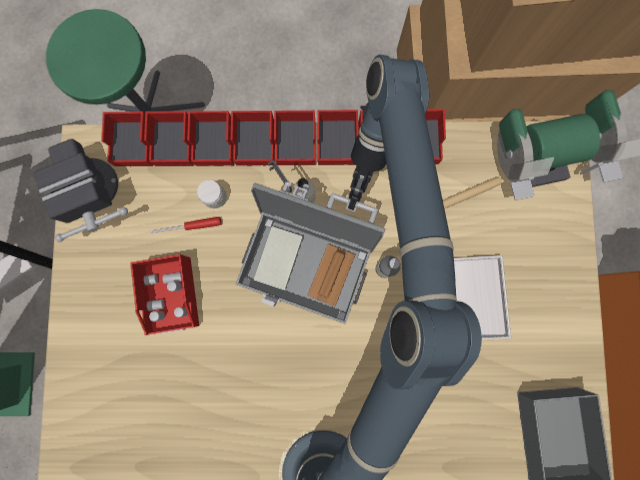

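View pics/w10.png

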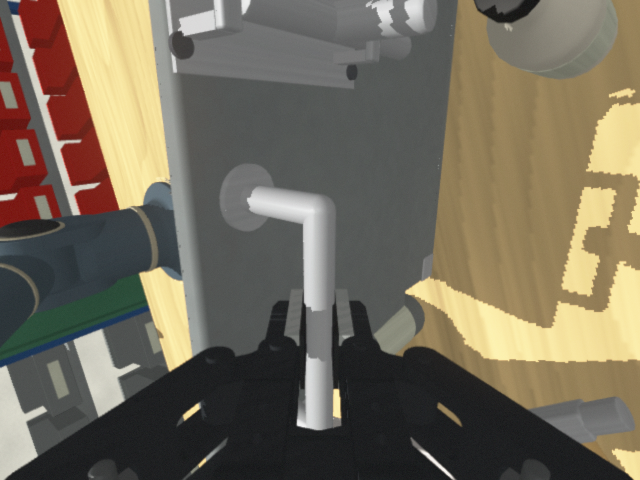

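Request:
{"op": "apply_moves", "data": {"targets": [[-0.45,[0,0,0],[0,0,0]],[-0.45,[0,0,0],[0,0,0]],[-0.45,[0,0,-0.4],[-0.2,0,0]],[-0.45,[0,0,-0.6],[-0.3,0,0]],[-0.45,[0,0,-0.7],[-0.3,0,0]],[-0.45,[0,0,-0.7],[-0.3,0,0]],[-0.45,[0,0,-0.7],[-0.3,0,0]],[-0.45,[0,0,0],[0,0,0]]]}}

```text
t: 20.25
tool_pos: [0.7076, -0.0878, 0.3147]
orientation: [0.785, 0.55, -0.162, -0.233]
contact_force: [-0.2, 0.7, 0.1]
width: 0.274
```

Run:
```python
from h import *
s=status.get_state();print(s['t'],s['tool_pos'].round(4),s['width'],s['contact_force'],s['q'].round(2))
p=shot('scene','s11');shot('wrist','w11')
```

```text
20.25 [ 0.7076 -0.0878  0.3147] 0.27395738071011383 [-0.19277638  0.67992315  0.09293646] [ 0.15  0.81 -0.09  0.9  -0.09  1.99 -0.29]
```

View pics/s11.png

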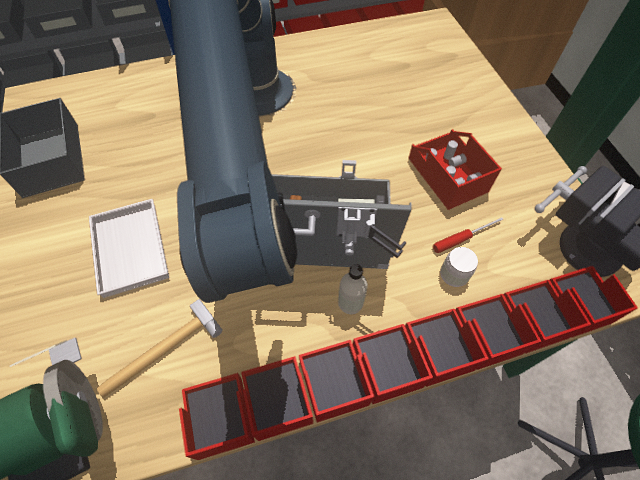

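View pics/w11.png

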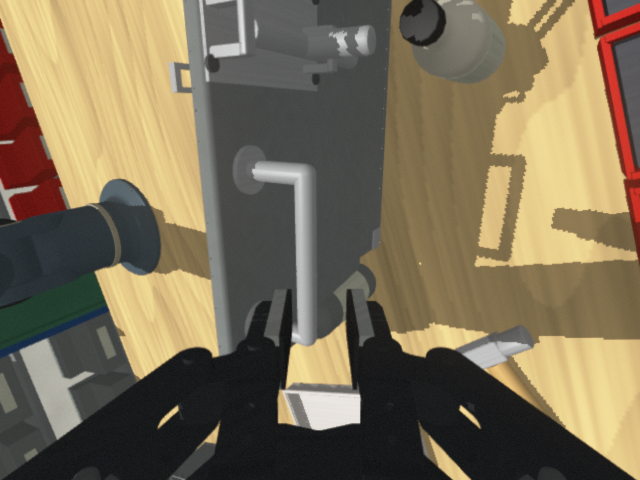

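Request:
{"op": "apply_moves", "data": {"targets": [[-0.45,[0,-0.35,-0.6],[-0.92,0,0]],[-0.45,[0,-0.29,-0.64],[-0.92,0,0]],[-0.45,[0,-0.23,-0.66],[-0.92,0,0]],[-0.45,[0,-0.16,-0.68],[-0.92,0,0]],[-0.45,[0,-0.1,-0.69],[-0.92,0,0]],[-0.45,[0,-0.04,-0.7],[-0.92,0,0]],[-0.2,[-0.4,-1,0],[0,0,0]],[0,[-0.4,-1,0],[0,0,0]],[0.2,[-0.4,-1,0],[0,0,0]],[0.2,[-0.4,-1,0],[0,0,0]]]}}

```text
t: 21.6
tool_pos: [0.603, -0.0933, 0.416]
orientation: [0.819, 0.573, -0.001, -0.002]
contact_force: [0.3, -0.6, 0.5]
width: 0.596
```

Request:
{"op": "apply_moves", "data": {"targets": [[0.2,[-0.4,-1,0],[0,0,0]],[0.2,[-0.3,-1,0],[0,0,0]],[0.2,[-0.3,-1,0],[0,0,0]],[0.2,[-0.3,-1,0.3],[0,0,0]],[0.2,[0,-0.5,0.5],[0,0,0]],[0.2,[0,0,0],[0,0,0]],[0.2,[0,0,0],[0,0,0]]]}}

```text
t: 22.48
tool_pos: [0.488, -0.0853, 0.3976]
orientation: [0.82, 0.573, -0.0, -0.002]
contact_force: [-0.2, -0.1, -0.3]
width: 0.604
```

Run:
```python
from h import *
s=status.get_state();print(s['t'],s['tool_pos'].round(4),s['orientation'].round(3),s['width'],s['contact_force'],s['q'].round(2))
shot('wrist','w12');p=shot('top');cv2.imwrite('pics/t12.png',cv2.resize(p['image'][160:340,220:400,::-1],None,fx=3.3,fy=3.3))
```

```text
22.475 [ 0.488  -0.0853  0.3976] [ 0.82   0.573 -0.    -0.002] 0.6039817075482569 [-0.24379559 -0.11226475 -0.33613039] [ 0.18  0.08 -0.1   1.73  0.01  1.34 -0.27]
```

View pics/w12.png

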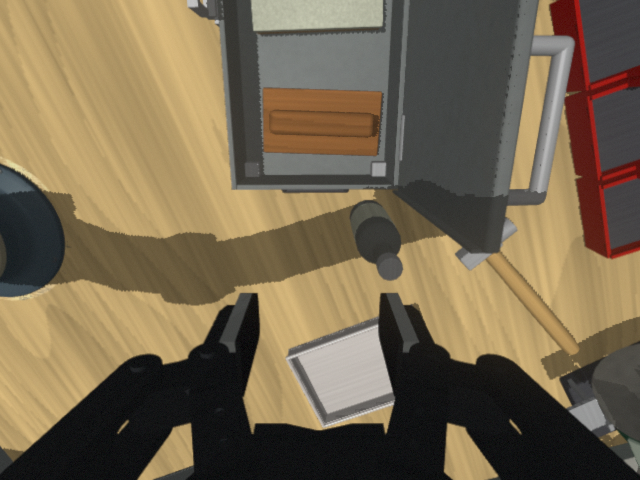

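View pics/t12.png

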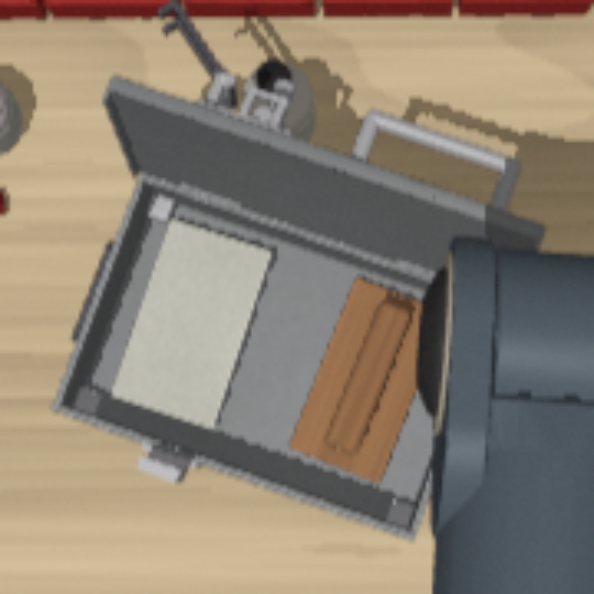

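Run:
```python
from h import *
s=status.get_state();p=shot('wrist');Rm=R.from_quat(s['orientation']).as_matrix()
th=np.radians(-19.75);ex=np.array([np.cos(th),np.sin(th),0]);ey=np.array([-np.sin(th),np.cos(th),0]);C=np.array([0.5303,0.048,0])
def pr(n,X): print(n,X.round(4),'chest',((X-C)@ex).round(4),((X-C)@ey).round(4),'tool',(Rm.T@(X-s['tool_pos'])).round(4))
B=[atz(p,u,.024) for u in [(264,88),(382,92),(381,156),(262,152)]]
for b in B: pr('base',b)
d1=(B[1]-B[0]+B[2]-B[3]);print('len',np.linalg.norm(d1)/2,np.linalg.norm(B[0]-B[3]),np.linalg.norm(B[1]-B[2]),'yaw',np.degrees(np.arctan2(d1[1],d1[0])))
pr('basec',np.mean(B,0))
for n in ['sander_grip','sander_mid']:
    for r in models.search_frame(p,n)[:1]:
        print(r['centre'],r['confidence']);pr(n,atz(p,r['centre'],.06 if 'grip' in n else .036))
r=models.silhouettes(p,'sander_mid')
if r:
    m=r[0]['region'].astype(np.uint8);c=max(cv2.findContours(m,0,2)[0],key=cv2.contourArea);print(r[0]['confidence'],cv2.minAreaRect(c))
for u in [(270,111),(371,113),(376,138),(269,135)]: pr('bar',atz(p,u,.066))
pr('oilbase',atz(p,(368,214),0.0)); pr('oiltop',atz(p,(390,266),.19))
a=cv2.resize(p['image'][60:200,220:420,::-1],None,fx=4,fy=4,interpolation=cv2.INTER_CUBIC);cv2.imwrite('pics/w12z.png',a)
```

```text
base [0.4598 0.0406 0.024 ] chest -0.0639 -0.0308 tool [ 0.108  -0.069   0.3741]
base [ 0.5967 -0.0144  0.024 ] chest 0.0836 -0.0363 tool [0.1034 0.0785 0.3737]
base [ 0.5722 -0.0897  0.024 ] chest 0.086 -0.1154 tool [0.0243 0.0813 0.3735]
base [ 0.427  -0.0311  0.024 ] chest -0.0705 -0.1094 tool [ 0.0294 -0.0752  0.374 ]
len 0.1521121731767789 0.07885586928597438 0.0791214434827007 yaw -21.926962074765353
basec [ 0.5139 -0.0236  0.024 ] chest 0.0088 -0.073 tool [0.0663 0.0039 0.3738]
[322.3, 124.3] 0.59
sander_grip [ 0.5134 -0.0241  0.06  ] chest 0.0085 -0.0736 tool [0.0657 0.0035 0.3378]
[317.5, 118.9] 0.95
sander_mid [ 0.5099 -0.0168  0.036 ] chest 0.0027 -0.0679 tool [ 0.0713 -0.0023  0.3618]
0.87 ((320.6131896972656, 121.3785400390625), (119.19181823730469, 66.99854278564453), 1.7899105548858643)
bar [0.4614 0.011  0.066 ] chest -0.0523 -0.0581 tool [ 0.0808 -0.0574  0.332 ]
bar [ 0.5711 -0.0314  0.066 ] chest 0.0652 -0.061 tool [0.0786 0.0601 0.3317]
bar [ 0.5681 -0.0605  0.066 ] chest 0.0722 -0.0893 tool [0.0503 0.0673 0.3316]
bar [ 0.45   -0.0137  0.066 ] chest -0.0548 -0.0852 tool [ 0.0537 -0.0597  0.3319]
oilbase [ 0.5328 -0.1667  0.    ] chest 0.0749 -0.2012 tool [-0.0616  0.0708  0.3975]
oiltop [ 0.5308 -0.1652  0.19  ] chest 0.0725 -0.2005 tool [-0.0607  0.0679  0.2075]
```

View pics/w12z.png

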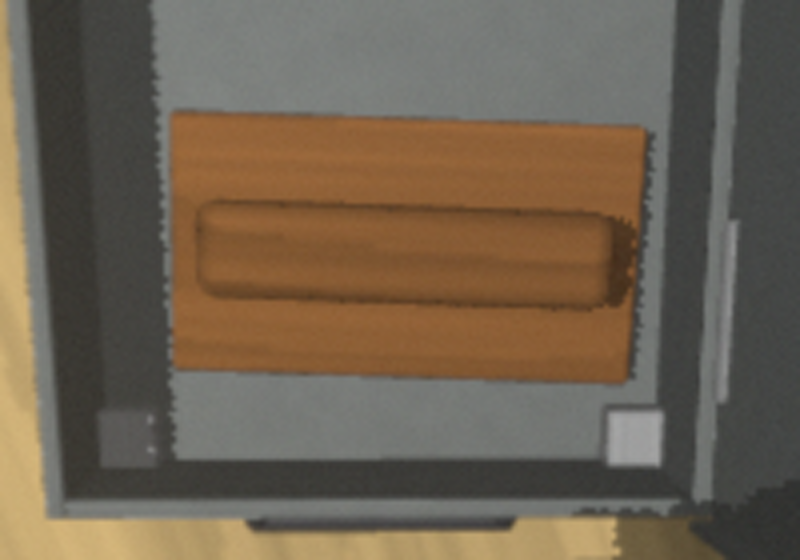

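Request:
{"op": "apply_moves", "data": {"targets": [[0.06,[1,0.12,0],[0,0,0]],[0.06,[1,0,0],[0,0,0]],[0.06,[0.63,0,0],[0,0,0]],[0.06,[0,0,0.4],[0,0,1]],[0.06,[0,0,0.4],[0,0,1]],[0.06,[0,0,0.4],[0,0,1]],[0.06,[0,0,0.4],[0,0,1]],[0.06,[0,0,0.4],[0,0,1]],[0.06,[0,0,0.4],[0,0,1]],[0.06,[0,0,0.4],[0,0,1]]]}}

```text
t: 24.02
tool_pos: [0.5129, -0.0246, 0.3274]
orientation: [0.971, 0.239, -0.001, -0.001]
contact_force: [-0.4, -0.0, 0.0]
width: 0.533
```

Request:
{"op": "apply_moves", "data": {"targets": [[0.06,[0,0,0.4],[0,0,1]],[0.06,[0,0,0.4],[0,0,1]],[0.06,[0,0,0.4],[0,0,1]],[0.06,[0,0,0.4],[0,0,1]],[0.06,[0,0,0.4],[0,0,1]],[0.06,[0,0,0.4],[0,0,1]],[0.06,[0,0,0.4],[0,0,1]],[0.06,[0,0,0.4],[0,0,1]],[0.06,[0,0,0],[0,0,0.3]],[0.06,[0,0,0],[0,0,0]]]}}

```text
t: 25.28
tool_pos: [0.5129, -0.0242, 0.248]
orientation: [0.982, -0.189, -0.001, -0.001]
contact_force: [-0.9, -0.4, -0.2]
width: 0.529
```

Run:
```python
from h import *
s=status.get_state();M=R.from_quat(s['orientation']).as_matrix();print(s['t'],s['tool_pos'].round(4),M.round(3),s['width'],s['q'].round(2),np.degrees(np.arctan2(M[1,0],M[0,0])))
p=shot('wrist','w13')
print((M.T@(np.array([.5135,-.0237,.056])-s['tool_pos'])).round(4))
a=shot('top');r=models.silhouettes(p,'sander_mid');print(len(r))
```

```text
25.275 [ 0.5129 -0.0242  0.248 ] [[ 0.928 -0.372 -0.002]
 [-0.372 -0.928  0.002]
 [-0.002 -0.001 -1.   ]] 0.5292596898591397 [-0.03  0.21 -0.    1.92 -0.    1.01 -1.98] -21.828059821536232
[ 0.0008 -0.0004  0.192 ]
2
```

View pics/w13.png

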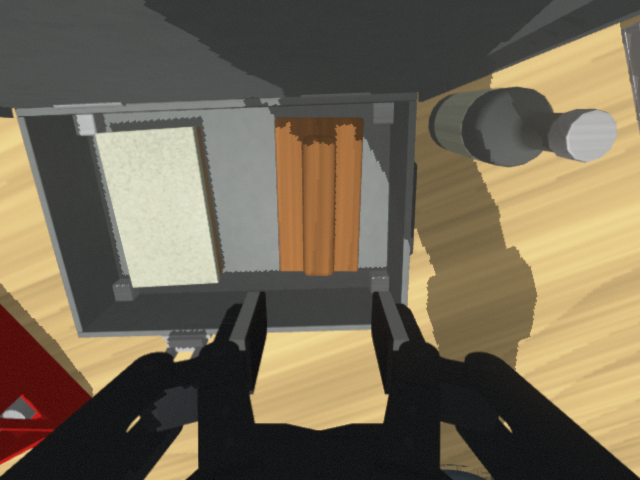

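Request:
{"op": "apply_moves", "data": {"targets": [[0.06,[0.03,0,1],[0,0,0]],[0.06,[0,0,1],[0,0,0]],[0.06,[0,0,1],[0,0,0]],[0.06,[0,0,1],[0,0,0]],[0.06,[0,0,1],[0,0,0]],[0.06,[0,0,1],[0,0,0]],[0.06,[0,0,0.8],[0,0,0]],[0.06,[0,0,0.5],[0,0,0]],[0.06,[0,0,0.26],[0,0,0]],[0.06,[0,0,0],[0,0,0]]]}}

```text
t: 26.68
tool_pos: [0.513, -0.024, 0.0587]
orientation: [0.982, -0.19, -0.001, -0.001]
contact_force: [-0.6, 0.6, -0.1]
width: 0.532
```

Request:
{"op": "apply_moves", "data": {"targets": [[-0.7,[0,0,0],[0,0,0]],[-0.7,[0,0,0],[0,0,0]],[-0.7,[0,0,0],[0,0,0]],[-0.7,[0,0,0],[0,0,0]],[-0.7,[0,0,0],[0,0,0]]], "grip_force": 60}}

```text
t: 27.3
tool_pos: [0.5136, -0.0239, 0.0594]
orientation: [0.982, -0.19, -0.001, -0.001]
contact_force: [-0.4, -0.0, 5.6]
width: 0.316
```

Run:
```python
from h import *
p=shot('wrist','w14')
```

```text
(no output)
```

View pics/w14.png

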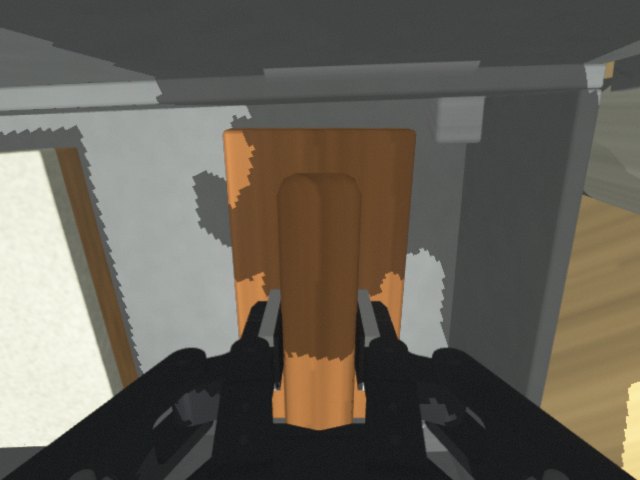

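Request:
{"op": "apply_moves", "data": {"targets": [[-0.7,[0,0,-0.3],[0,0,0]],[-0.7,[0,0,-0.7],[0,0,0]],[-0.7,[0,0,-1],[0,0,0]],[-0.7,[0,0,-1],[0,0,0]],[-0.7,[0,0,-1],[0,0,0]],[-0.7,[0,0,-1],[0,0,0]],[-0.7,[0,0,-1],[0,0,0]],[-0.7,[0,0,-1],[0,0,0]],[-0.7,[0,0,-1],[0,0,0]],[-0.7,[0,0,-1],[0,0,0]]]}}

```text
t: 28.6
tool_pos: [0.5124, -0.0247, 0.2839]
orientation: [0.982, -0.19, -0.002, -0.001]
contact_force: [-1.1, 1.1, -2.6]
width: 0.316
```

Run:
```python
from h import *
print(status.get_state()['q'].round(2))
p=shot('scene','s15')
```

```text
[-0.03  0.18 -0.    1.87 -0.    1.1  -1.98]
```

View pics/s15.png

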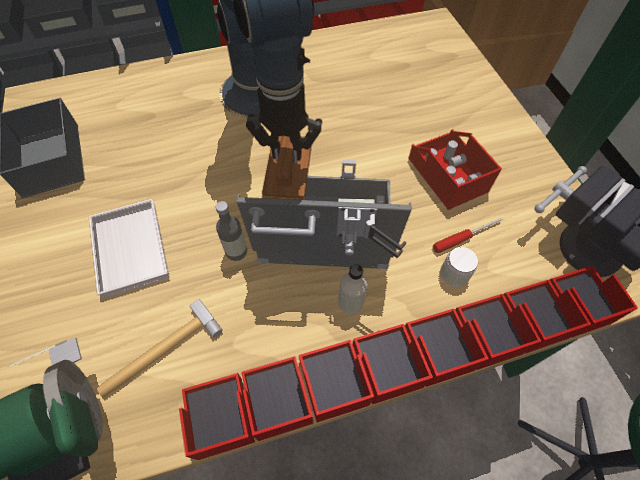

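Request:
{"op": "apply_moves", "data": {"targets": [[-0.7,[0,0.5,0],[0,0,0]],[-0.7,[0,1,0],[0,0,0]],[-0.7,[0,1,0],[0,0,0]],[-0.7,[0,1,0],[0,0,0]],[-0.7,[0,1,0],[0,0,0]],[-0.7,[0,1,0],[0,0,0]],[-0.7,[0.2,1,0],[0,0,0]],[-0.7,[0.5,1,0],[0,0,0]],[-0.7,[0.5,1,0],[0,0,0]],[-0.7,[0.5,1,0],[0,0,0]]]}}

```text
t: 29.9
tool_pos: [0.4624, -0.262, 0.2812]
orientation: [0.982, -0.19, -0.003, -0.001]
contact_force: [1.8, -0.6, -3.3]
width: 0.315
```

Request:
{"op": "apply_moves", "data": {"targets": [[-0.7,[0.5,1,0],[0,0,0]],[-0.7,[0.5,1,0],[0,0,0]],[-0.7,[0.5,1,0],[0,0,0]],[-0.7,[0.26,1,0],[0,0,0]],[-0.7,[0,1,0],[0,0,0]],[-0.7,[0,0.74,0],[0,0,-0.8]],[-0.7,[0,0,0],[0,0,-1]],[-0.7,[0,0,0],[0,0,-1]],[-0.7,[0,0,0],[0,0,-1]],[-0.7,[0,0,0],[0,0,-0.15]]]}}

```text
t: 31.15
tool_pos: [0.4499, -0.4103, 0.2809]
orientation: [1.0, 0.015, -0.003, -0.002]
contact_force: [0.0, 0.3, -3.3]
width: 0.319
```

Run:
```python
from h import *
s=status.get_state();M=R.from_quat(s['orientation']).as_matrix();print(s['t'],s['tool_pos'].round(4),s['q'].round(2),np.degrees(np.arctan2(M[1,0],M[0,0])),s['width'],s['contact_force'])
print((M.T@(np.array([.452,-.41,0])-s['tool_pos'])).round(4))
p=shot('wrist','w16');shot('top','t16')
```

```text
31.15 [ 0.4499 -0.4103  0.2809] [ 0.54  0.34  0.17  1.67 -0.06  1.14 -0.81] 1.7314779281485593 0.31859051199456084 [ 0.02561611  0.30899604 -3.32929919]
[0.0036 0.001  0.2809]
```

View pics/w16.png

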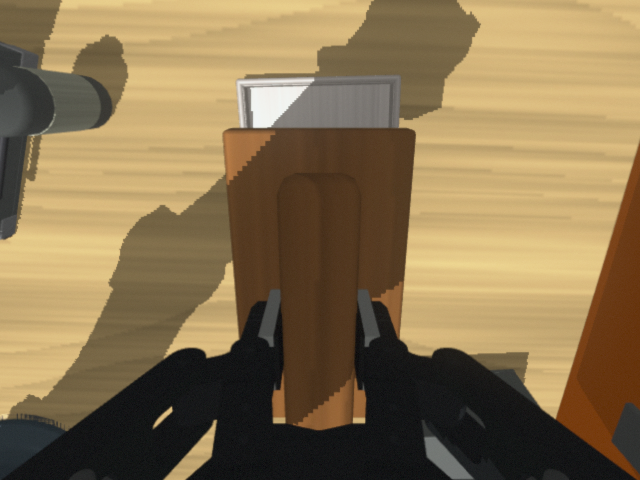

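View pics/t16.png

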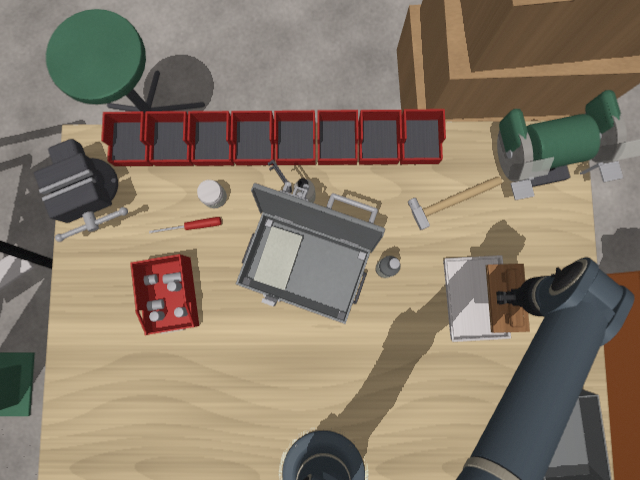

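Run:
```python
from h import *
p=shot('wrist')
for u in [(238,79),(400,76)]: print(atz(p,u,.024).round(4))
```

```text
[ 0.5558 -0.3286  0.024 ]
[ 0.5629 -0.4818  0.024 ]
```

Request:
{"op": "apply_moves", "data": {"targets": [[-0.7,[0.12,0,1],[0,0,0]],[-0.7,[0,0,1],[0,0,0]],[-0.7,[0,0,1],[0,0,0]],[-0.7,[0,0,1],[0,0,0]],[-0.7,[0,0,1],[0,0,0]],[-0.7,[0,0,1],[0,0,0]],[-0.7,[0,0,0],[0,0,0]]]}}

```text
t: 32.17
tool_pos: [0.4529, -0.4088, 0.1308]
orientation: [1.0, 0.016, -0.003, -0.003]
contact_force: [-0.3, 0.2, -2.3]
width: 0.314
```

Request:
{"op": "apply_moves", "data": {"targets": [[-0.7,[0,0,0.9],[0,0,0]],[-0.7,[0,0,0.8],[0,0,0]],[-0.7,[0,0,0.5],[0,0,0]],[-0.7,[0,0,0.35],[0,0,0]],[-0.7,[0,0,0.2],[0,0,0]],[-0.7,[0,0,0.1],[0,0,0]],[-0.7,[0,0,0],[0,0,0]],[-0.7,[0,0,0],[0,0,0]]]}}

```text
t: 33.17
tool_pos: [0.4543, -0.4099, 0.062]
orientation: [1.0, 0.016, -0.001, -0.001]
contact_force: [0.2, 0.6, -2.5]
width: 0.311
```

Request:
{"op": "apply_moves", "data": {"targets": [[-0.7,[0,0,0.06],[0,0,0]],[-0.7,[0,0,0.05],[0,0,0]],[-0.7,[0,0,0.05],[0,0,0]],[-0.7,[0,0,0],[0,0,0]],[-0.7,[0,0,0],[0,0,0]]]}}

```text
t: 33.8
tool_pos: [0.4541, -0.4097, 0.0576]
orientation: [1.0, 0.016, -0.001, -0.001]
contact_force: [-0.1, -0.1, -2.3]
width: 0.319
```

Not yet touching (still carrying −2.3 N); a little further.

Request:
{"op": "apply_moves", "data": {"targets": [[-0.7,[0,0,0.04],[0,0,0]],[-0.7,[0,0,0],[0,0,0]],[-0.7,[0,0,0.04],[0,0,0]],[-0.7,[0,0,0],[0,0,0]]]}}

```text
t: 34.3
tool_pos: [0.4542, -0.4097, 0.0575]
orientation: [1.0, 0.016, -0.001, -0.001]
contact_force: [-4.4, 3.7, 12.4]
width: 0.316
```

Request:
{"op": "apply_moves", "data": {"targets": [[-0.5,[0,0,-0.05],[0,0,0]],[-0.2,[0,0,0],[0,0,0]],[0.1,[0,0,0],[0,0,0]],[0.1,[0,0,-0.4],[0,0,0]],[0.1,[0,0,-1],[0,0,0]],[0.1,[0,0,-1],[0,0,0]],[0.1,[0,0,-1],[0,0,0]],[0.1,[0,0,-1],[0,0,0]],[0.1,[-0.5,0,-1],[0,0,0]],[0.1,[-1,0,-1],[0,0,0]]]}}

```text
t: 35.55
tool_pos: [0.4176, -0.411, 0.2184]
orientation: [1.0, 0.017, -0.0, -0.001]
contact_force: [-0.1, -0.0, -0.3]
width: 0.551
```

Request:
{"op": "apply_moves", "data": {"targets": [[0.1,[0,1,0],[0,0,0]],[0.1,[0,1,0],[0,0,0]],[0.1,[0,1,0],[0,0,0]],[0.1,[0,1,0],[0,0,0]],[0.1,[0,1,0],[0,0,0]],[0.1,[0,0,0],[0,0,0]]]}}

```text
t: 36.3
tool_pos: [0.42, -0.5381, 0.217]
orientation: [1.0, 0.014, -0.001, -0.0]
contact_force: [0.1, -0.7, -0.3]
width: 0.556
```

Run:
```python
from h import *
s=status.get_state();print(s['t'],s['tool_pos'].round(4),s['contact_force'].round(1))
shot('top','t17');shot('scene','s17')
```

```text
36.3 [ 0.42   -0.5381  0.217 ] [ 0.1 -0.7 -0.3]
```

View pics/t17.png

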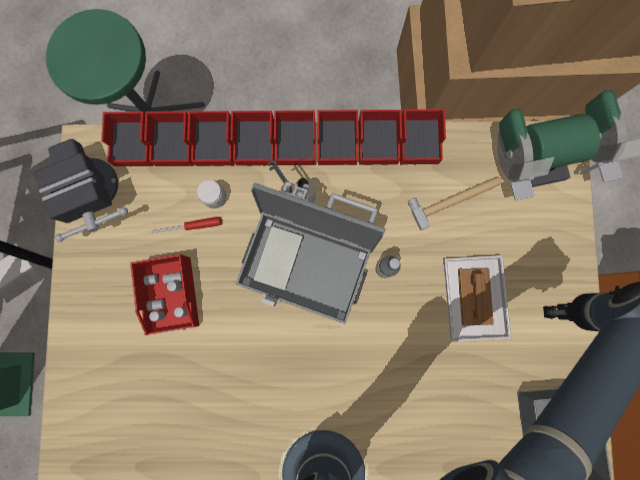

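View pics/s17.png

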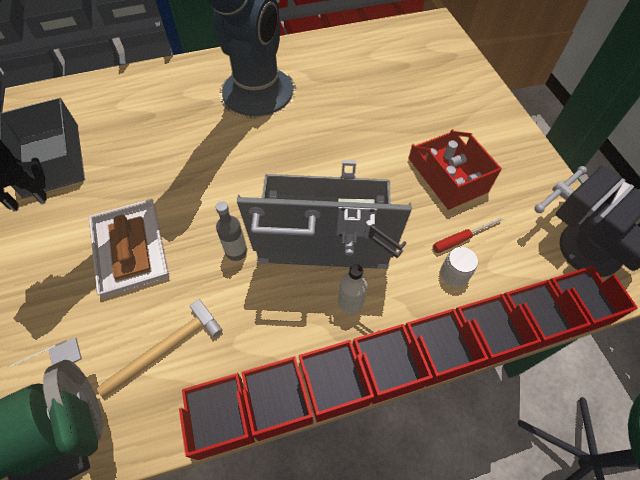

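Run:
```python
from h import *
print(env.finish_job())
```

```text
the job is handed in; nothing more can be done
None
```

The job is done and handed in after about 36 s of the 72 s allowed. The sanding block lies flat in the tray, cork face down, and the chest stands open.

- **Fork:** I pinched the fork, turned it over past upright and released it. The pictures show it fallen open on the +y side, clear of the bolt's pin.
- **Bolt:** I gripped the pin and drew it until it met its stop. The measured travel was about 40 mm, and the force rose slightly at the end.
- **Lid:** I raised it by the handle to about 1.67 rad, worked out from the gripper's position. It did not look to have moved in later pictures. During the lift and release, joint 6 read 1.98 and then 1.99, right at its range limit, but I saw no reading beyond it.
- **Sanding block:** I lowered it until the wrist reading went from carrying its weight to about 12 N of contact, then released it.

In the last top and scene pictures the block is near the tray's middle with its grip bar up. The carton, bin, bottles, can, hammer and screwdriver look to be where they were, and the arm is touching nothing.

The only disagreement was in my first position estimates, where the scene and top cameras differed by about 4 mm. I used the wrist camera for the close work, and its tray estimate agreed with theirs to within a few millimetres. In the final pictures I judged the fork, bolt and lid by eye and did not measure them again.

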